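# Dispense the domed soap from the carousel

### The arm

A 6-joint arm with a two-finger parallel gripper is mounted at the origin on the work surface. World frame = base frame: x ahead of the robot, y to its left, z up, the work surface at z = 0. Lengths are in m, angles in rad, forces in N, time in s.
With the tool pointing down it reaches from about 0.275 to 0.875 m from the base axis. Payload 12.5 kg.
Tool frame: the origin (TCP) lies at the very end of the fingers, on their centre line; the grasp point (between the pads) lies 19 mm behind it; z points along the fingers, y is the line along which they close (so a half turn about z gives the same grasp; the last joint's range is limited). The gripper opens to 85 mm and grips with 20 to 120 N. Pads are 22 mm wide; open, the fingers measure 114 mm over their backs; the gripper's body (76 mm by 85 mm) begins 54 mm behind the grasp point. The pads swing forward as they close: fully open they stand 13 mm farther back than shut.
Start: joints at [1.214, 0.351, 1.652, -0, 1.139, -0.085], TCP at [0.148, 0.53, 0.231] pointing down, gripper open.
Joint ranges: [-2.75, 2.75], [-0.79, 2.1], [0.01, 2.65], [-1.57, 4.71], [0.07, 3.14], [-2.87, 2.87]. Speed limits (rad/s): [2.22, 2.22, 2.79, 3.14, 3.14, 3.14].

### API

Orientations are given as a 3x3 rotation matrix whose columns are the frame's x, y, z axes.
In Python, from bench import manip gives the robot as it stands. Calls block until the motion is done:
- manip.move_ptp(position, orientation): joint-space move of the TCP to a pose.
- manip.move_l(position, attitude=None, max_speed=0.15): straight line of the TCP; attitude=None keeps the orientation; max_speed is the mean speed in m/s.
- manip.move_j(angles): joint-space move.
- manip.set_gripper(opening, effort=None): opening from 0.0 (shut) to 1.0 (fully open); effort is the grip in N (None keeps the last); returns when the fingers have stopped.
- manip.dwell(seconds).
- manip.inverse_kinematics(position, orientation): joint angles nearest the present ones, or None.
- manip.grab_frame(name): name is "side" or "top"; returns (picture, depth): 384x512x3 uint8, red, green, blue; 384x512 float32, m along the optical axis (not along the pixel's ray), 0 where there is no reading.
- manip.get_calibration(name): a dict with "camera_matrix" (3x3 intrinsics, pixels), "R" (3x3) and "t" (3): a world point X has camera coordinates R X + t. Camera axes: x right, y down, z forward; pixel columns grow to the right and rows downward; lengths in m; the calibration is good to about 2 mm. A picture is of the moment at which its call begins. get_calibration takes no time and is no camera call.
A pose or a line that the arm cannot do raises manip.Unreachable and nothing moves.
- manip.sign_off(): hands the job in; it is judged then, once.
Trained networks look in the newest picture that a camera, given by its name, has taken for a name from the list of things; names that differ only in an ending like _2 or _b are one class to them, and where a whole thing is asked for, a point or a joint stands for the part that bears it (a point fixed in the world has none). Each returns a list of dicts, best first, with "confidence" (0 to 1); they miss things now and then, are a little off and sometimes report something else, mostly with a low value. They report only what shows in the picture. A call takes as long as a camera call. They do not tell look-alikes from the thing itself.
- manip.look_for(camera, name): "at" ([x, y, z] in m, in world coordinates, good to about 4 mm: the middle of the surface that is visible of it).
Readings, each from a call of its own:
- manip.current_time(): time.
- manip.current_qpos(): joint angles.
- manip.current_joint_vel(): joint speeds.
- manip.current_joint_torque(): joint torques, N m.
- manip.current_ee_pos(): TCP position.
- manip.current_tcp_rot(): TCP orientation.
- manip.current_force(): force on the tool from outside, world axes, zero at the start.
- manip.current_ft_torque(): the same for the moment, N m.
- manip.current_grip_width(): opening from 0.0 (shut) to 1.0 (fully open).
- manip.current_grip_force(): force on a finger pad.
Only numpy, scipy, OpenCV 4.12 (cv2) and the standard library are available. Lean on these libraries where they do the work, as an engineer would, in place of code of your own. Each camera call takes 0.05 s, during which the arm holds its last target. There are 200 camera calls.

### The job

The turning knob has been left standing loose on the soap carousel's hub: turn it until it drops fully into its slot, then turn the carousel so that the compartment with the round domed soap is squarely at the spout. Press the tipping bar down until that soap has slid out of the spout into the tray, and ease the carousel gently back to level without letting it snap back. The other four soaps stay in the carousel and the knob in its slot; do not touch the soaps with the gripper, and leave the other things on the table where they are.

Things in the scene. Friction and masses are not known exactly. Their poses are not given: they have to be found in the camera images.
- carousel: Fixed stand of the soap carousel: dark base plate 310 x 190 x 12 with two aluminium posts; between them hangs an aluminium drum, 246 diameter, wall top 222 above the table. Origin: under the plate's middle, on the table; z up, +y the way the spout points, -x the side of the tipping bar. The tipping axis runs along x, 160 above the origin.
- tip (a joint): Tipping of the drum, rad: 0 level, grows as the spout side goes down, hard stop at 0.8. A spring levels it (it takes about 4 N on the tipping bar to start, 9 N near the stop) and snaps it back if it is let go when tipped. A soap slides only once it is tipped by 0.45 to 0.65 rad, depending on its friction.
- wheel (a joint): Turn of the turntable in the drum, rad, positive anticlockwise from above, -6.2 to 6.2, starts within 0.05 of 0; friction of 0.16 N m holds it. White disc, 226 diameter, top 172 above the table, five equal compartments between radial walls 40 high. At each multiple of 1.2566 one is centred on the spout. The soaps, 76 from the axis, ride round with it.
- hub (a point): On the turntable's axis at the height of its top surface; turns with it and tips with the drum; z is the axis. The hub is a round white collar, 68 diameter, 38 high, open on top, with a cross-shaped slot 18 deep inside it, hidden under the knob. The slot's angle must be found by feel.
- knob_bar (a point): Centre of the black bar, 90 (x) x 18 (y) x 24 tall, of the loose knob, 0.15 kg. Below it a shaft, 24 diameter, 31 long, and a cross foot. It starts standing in the collar, 0.4 to 1.2 rad off the slot, this point 92 above hub; it turns idly until in line (every 90 degrees), then sinks under a light push to 74 above hub and drives the turntable, with up to 0.25 rad of play.
- spout (a point): Middle of the spout opening, in the drum's wall, at turntable-top level; tips with the drum; y points outward along the chute, z up from the turntable. The opening is 84 wide; a chute 86 wide runs on 67 outward. The point is 118 from the turntable's axis.
- tip_bar (a point): Pressing point, on the centre line of the tipping bar: a level steel bar 16 diameter along the carousel's x, from the drum to 35 beyond this point, black rubber sleeve at its end. It tips with the drum: in the carousel's frame it is at (-180, 90, 210) when level and swings about the tipping axis to about (-180, 99, 130) at the stop. Pressed down, it tips the drum.
- tray_in (a point): Dark open tray 210 (x) x 230 (y) x 34 tall, walls 4, fixed on the table in front of the spout. The point is the middle of its inner floor, 5 above the table.
- dome_c (a point): The domed soap to be dispensed: round bun shape, flat base 62 diameter, 35 tall, rounded sides, small flat on top 34 across, about 0.1 kg, cream like the others. Point: centre, half-way up. It starts in any compartment but the one at the spout.
- square_c (a point): Square soap 48 x 48 x 32 tall, starts in the compartment at the spout. Point: centre.
- hexa_c (a point): Hexagonal soap, 65 across the corners, 28 tall. Point: centre.
- cross_c (a point): Plus-shaped soap 62 x 62 x 30 tall. Point: centre.
- oblong_c (a point): Oblong soap bar 62 x 28 x 34 tall. Point: centre.
- low_jar: Bystander: small round jar, 60 dia, 70 tall. Origin: centre of its underside.
- measure: Bystander: small steel measuring mug, 64 dia, 50 tall. Origin: centre of its underside.
- amber: Bystander: amber bottle, 72 dia, 200 tall. Origin: centre of its underside.
- tall_jar: Bystander: glass jar, 80 dia, 130 tall. Origin: centre of its underside.
- spray: Bystander: spray bottle, 76 dia, 155 tall. Origin: centre of its underside.
- carton: Bystander: paper carton, 60 x 150 x 110 tall. Origin: centre of its underside.
There are look-alikes about, which are no part of the job. Leave any orange look-alike of the part that bears square_c alone.

How it is judged:
On the way, in this order (a step that is already met when the one before it is completed fails the run):
1. the knob has dropped fully into its slot in the hub (z of knob_bar in the frame of hub below 0.082 m and distance between knob_bar and hub below 0.086 m), for 0.2 s.
2. the domed soap stands in front of the spout (within 20 mm of its middle line), carousel level (x of dome_c in the frame of spout between -0.02 and 0.02 m and y of dome_c in the frame of spout between -0.1 and -0.01 m and value of joint tip below 0.08 rad), for 0.2 s.
3. the carousel is tipped (over 0.4 rad) and the domed soap has slid out through the spout (value of joint tip above 0.4 rad and y of dome_c in the frame of spout above 0.02 m), for 0.04 s.
At the end, for the whole second after the job is handed in: The domed soap lies at rest in the tray, the drum is back level (tip below 0.05 rad), the knob is fully down in its slot (bar centre less than 82 mm above hub), and the other four soaps are still in the carousel (within 130 mm of hub) (all of step 1 and x of dome_c in the frame of tray_in between -0.101 and 0.101 m and y of dome_c in the frame of tray_in between -0.111 and 0.111 m and height (world z) of dome_c below 0.05 m and linear speed of dome below 0.05 m/s and value of joint tip below 0.05 rad and distance between each of square_c, hexa_c, cross_c, oblong_c and hub below 0.13 m); the robot touches nothing.
It fails at once if the gripper touches a soap (contact force between the fingers and square above 0.5 N or contact force between the fingers and hexa above 0.5 N or contact force between the fingers and cross above 0.5 N or contact force between the fingers and oblong above 0.5 N or contact force between the fingers and dome above 0.5 N).
It fails at once if another soap leaves the carousel (distance between any of square_c, hexa_c, cross_c, oblong_c and hub above 0.14 m).
It fails at once if the carousel snaps back (tip faster than 2.5 rad/s towards level) (velocity of joint tip below -2.5 rad/s).
It fails at once if a bystander is moved by more than 30 mm (distance of any of low_jar, measure, amber, tall_jar, spray, carton from where it was at the start of the episode above 0.03 m).
It also fails if it takes over 72 s, if anything falls off the work surface, if the arm or the gripper's body presses on something with over 40 N, if the wrist force passes 120 N, or if a joint passes its speed limit or range.

## Working session

There is one attempt and no reset: what is moved stays moved. The work goes in short steps, each a Python script; the robot and the scene stay as the last script left them, time stands still between calls to the robot, and variables do not carry over. Pictures are saved under pics/ and viewed, at most 10 in all, crops included, and the job is handed in when it is done.

```bash
mkdir -p pics
cat > h.py <<'E'
from bench import manip as m
import numpy as np, cv2
def save(c,f):
    p,d=m.grab_frame(c); cv2.imwrite('pics/'+f,cv2.cvtColor(p,cv2.COLOR_RGB2BGR)); np.save('pics/'+c+'_d.npy',d); return p,d
def world(c,u,v,d):
    k=m.get_calibration(c);z=d[int(v),int(u)]
    return np.array(k['R']).T@(np.linalg.inv(k['camera_matrix'])@np.array([u,v,1])*z-k['t'])
def proj(c,X):
    k=m.get_calibration(c);q=np.array(k['camera_matrix'])@(np.array(k['R'])@X+k['t']);return q[:2]/q[2]
E
python3 - <<'E'
from h import *
np.set_printoptions(precision=3,suppress=True)
save('top','t0.png');save('side','s0.png')
for c in('top','side'):
  for n in 'carousel wheel hub knob_bar spout tip_bar tray_in dome_c square_c amber spray carton tall_jar low_jar measure'.split():
    r=m.look_for(c,n)
    print(c,n,[(np.array(x['at']),round(x['confidence'],2),proj(c,np.array(x['at'])).astype(int)) for x in r[:3]])
print(m.current_time())
E
```

```text
top carousel [(array([ 0.636, -0.088,  0.169]), 0.8, array([288, 176]))]
top wheel [(array([ 0.659, -0.079,  0.174]), 0.68, array([284, 168])), (array([ 0.667, -0.105,  0.172]), 0.64, array([293, 166]))]
top hub [(array([0.441, 0.044, 0.069]), 0.31, array([245, 244]))]
top knob_bar [(array([ 0.653, -0.105,  0.275]), 0.63, array([296, 162])), (array([ 0.583, -0.094,  0.203]), 0.23, array([291, 192]))]
top spout [(array([ 0.654, -0.075,  0.173]), 0.92, array([283, 170]))]
top tip_bar [(array([ 0.658, -0.08 ,  0.173]), 0.94, array([285, 169])), (array([ 0.664, -0.108,  0.171]), 0.56, array([294, 167]))]
top tray_in [(array([0.605, 0.132, 0.002]), 0.86, array([219, 197])), (array([0.439, 0.041, 0.07 ]), 0.18, array([246, 245]))]
top dome_c [(array([ 0.584, -0.094,  0.203]), 0.77, array([291, 191]))]
top square_c [(array([0.843, 0.076, 0.033]), 0.72, array([236, 126])), (array([ 0.634, -0.3  ,  0.028]), 0.71, array([348, 186])), (array([ 0.659, -0.078,  0.174]), 0.71, array([284, 169]))]
top amber [(array([ 0.473, -0.416,  0.135]), 0.98, array([397, 231]))]
top spray [(array([ 0.596, -0.4
[... 1541 characters left out ...]
03]), 0.63, array([243, 168])), (array([ 0.374, -0.117,  0.035]), 0.56, array([336, 201])), (array([0.847, 0.086, 0.032]), 0.55, array([172, 218]))]
side amber [(array([ 0.474, -0.401,  0.108]), 0.69, array([323, 121]))]
side spray [(array([ 0.6  , -0.413,  0.077]), 0.74, array([288, 119])), (array([0.532, 0.454, 0.11 ]), 0.67, array([230, 363]))]
side carton [(array([0.529, 0.452, 0.107]), 0.61, array([231, 363]))]
side tall_jar [(array([0.395, 0.423, 0.13 ]), 0.96, array([295, 364]))]
side low_jar [(array([0.444, 0.06 , 0.06 ]), 0.87, array([304, 237]))]
side measure [(array([ 0.475, -0.212,  0.03 ]), 0.71, array([310, 174])), (array([ 0.649, -0.021,  0.207]), 0.43, array([243, 168]))]
1.6
```

View pics/t0.png

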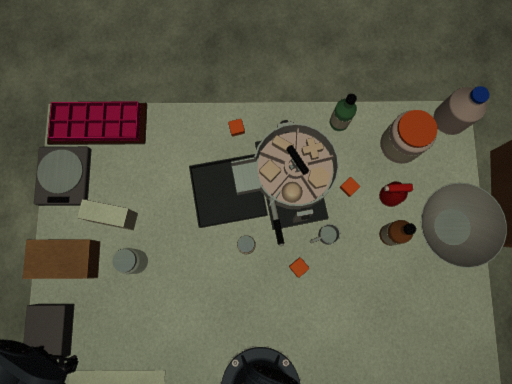

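View pics/s0.png

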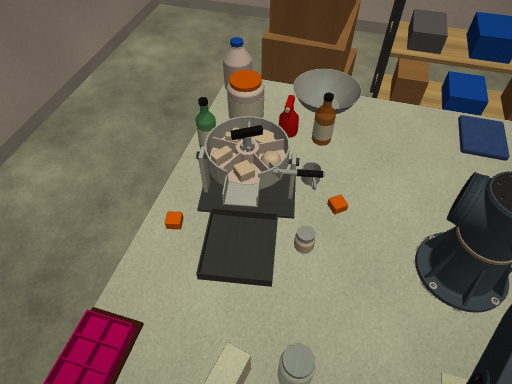

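The top view shows the carousel at about (296,165): the spout points left to the tray, the tipping bar runs towards the robot, ending at (281,243), and the dome is at (291,191). Next I'll fit the geometry.

```bash
cat > fit.py <<'E'
from h import *
from scipy.optimize import least_squares
np.set_printoptions(precision=4,suppress=True)
p=cv2.imread('pics/t0.png');ps=cv2.imread('pics/s0.png')
def cloud(c):
    d=np.load(f'pics/{c}_d.npy');k=m.get_calibration(c);v,u=np.mgrid[:384,:512]
    P=np.linalg.inv(k['camera_matrix'])@np.stack([u.ravel(),v.ravel(),np.ones(u.size)])*d.ravel()
    W=(np.array(k['R']).T@(P-np.array(k['t'])[:,None])).T; return W[d.ravel()>0],np.stack([u.ravel(),v.ravel()],1)[d.ravel()>0]
for c in('top','side'):
    W,uv=cloud(c)
    s=(W[:,2]>.214)&(W[:,2]<.23)&(np.hypot(W[:,0]-.655,W[:,1]+.09)<.16)
    X=W[s]; f=least_squares(lambda q:np.hypot(X[:,0]-q[0],X[:,1]-q[1])-.121,[.655,-.09],loss='soft_l1',f_scale=.003)
    print(c,'rim',f.x,s.sum(),np.median(abs(f.fun)))
    s=(W[:,2]>.19)&(W[:,2]<.235)&(np.hypot(W[:,0]-f.x[0],W[:,1]-f.x[1])>.135)&(W[:,0]<.57)&(W[:,0]>.38)&(abs(W[:,1]+.05)<.12)
    X=W[s];l=np.polyfit(X[:,0],X[:,1],1) if len(X)>5 else 0
    print('bar',s.sum(),X.min(0) if len(X) else 0,X.max(0) if len(X) else 0,'line y=',l, np.degrees(np.arctan(l[0])) if len(X)>5 else 0)
    s=(W[:,2]>.262)&(np.hypot(W[:,0]-f.x[0],W[:,1]-f.x[1])<.07)
    X=W[s];q=cv2.minAreaRect(X[:,:2].astype(np.float32)*1000);print('knob',s.sum(),X.mean(0),q)
    s=(W[:,2]>.19)&(W[:,2]<.214)&(np.hypot(W[:,0]-f.x[0],W[:,1]-f.x[1])<.1)&(W[:,0]<.62)
    print('dome',np.median(W[s],0))
    # tray
    s=(abs(W[:,0]-.6)<.16)&(abs(W[:,1]-.13)<.16)&(W[:,2]>.025)&(W[:,2]<.042)
    print('tray',s.sum(),cv2.minAreaRect(W[s][:,:2].astype(np.float32)*1000))
cv2.imwrite('pics/t0c.png',cv2.resize(p[115:255,225:365],(600,600),interpolation=cv2.INTER_CUBIC))
E
python3 fit.py
```

```text
top rim [ 0.6623 -0.1075] 662 0.00205540112114163
bar 269 [ 0.4299 -0.0701  0.1933] [ 0.5491 -0.0289  0.2242] line y= [ 0.2027 -0.1489] 11.45920784900237
knob 224 [ 0.6628 -0.1073  0.2743] ((663.7527465820312, -107.68467712402344), (89.97786712646484, 18.997106552124023), 31.725494384765625)
dome [ 0.5958 -0.1049  0.2023]
tray 343 ((580.7837524414062, 96.39764404296875), (304.0802307128906, 229.82601928710938), 10.1506986618042)
side rim [ 0.6618 -0.1032] 714 0.002095788554473406
bar 302 [ 0.428  -0.0602  0.1908] [ 0.55   -0.0222  0.2219] line y= [ 0.1956 -0.1375] 11.068260565853892
knob 238 [ 0.6623 -0.1003  0.2723] ((663.6605834960938, -102.92417907714844), (88.62516021728516, 20.920316696166992), 33.985836029052734)
dome [ 0.5957 -0.0925  0.2029]
tray 664 ((585.2528076171875, 100.69511413574219), (292.1982727050781, 234.782958984375), 9.869343757629395)
```

View pics/t0c.png

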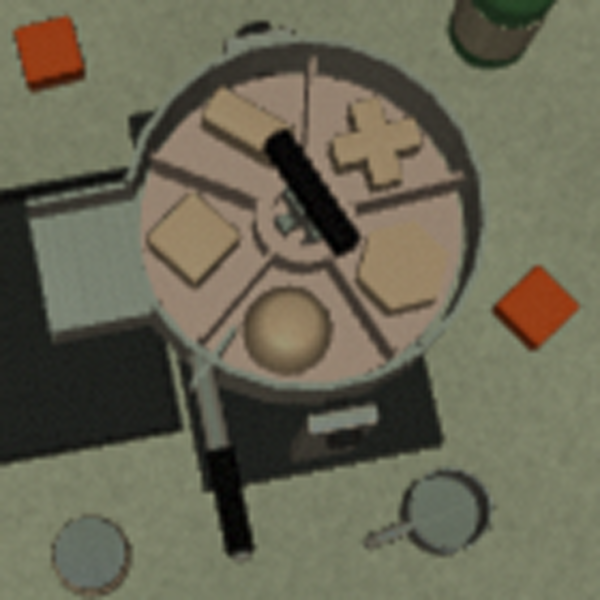

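```bash
cat >> h.py <<'E'
C=np.array([.6625,-.105]); YAW=.19
def Rk(a): # tool down, y axis along angle a+90deg
    y=np.array([-np.sin(a),np.cos(a),0]);z=np.array([0,0,-1.]);return np.stack([np.cross(y,z),y,z],1)
E
python3 - <<'E'
from h import *
np.set_printoptions(precision=3,suppress=True)
for f in(0,np.pi,-np.pi):
  for d in(0,-1.3,-2.6):
    print(f,d,m.inverse_kinematics([*C,.245],Rk(.572+f+d)))
f0=m.current_force();print(f0,m.current_grip_width())
E
```

```text
0 0 [-0.227  0.563  1.29  -0.     1.289 -2.369]
0 -1.3 [-0.227  0.563  1.29  -0.     1.289 -1.069]
0 -2.6 [-0.227  0.563  1.29  -0.     1.289  0.231]
3.141592653589793 0 [-0.227  0.563  1.29  -0.     1.289  0.772]
3.141592653589793 -1.3 [-0.227  0.563  1.29  -0.     1.289  2.072]
3.141592653589793 -2.6 None
-3.141592653589793 0 [-0.227  0.563  1.29  -0.     1.289  0.772]
-3.141592653589793 -1.3 [-0.227  0.563  1.29  -0.     1.289  2.072]
-3.141592653589793 -2.6 None
[ 0.842 -0.821 -0.172] 1.000675480008655
```

Run:
```python
from h import *
np.set_printoptions(precision=3,suppress=True)
a=.572
m.move_l([.148,.53,.35],max_speed=.3)
m.move_ptp([*C,.36],Rk(a)); m.move_l([*C,.247],max_speed=.15)
m.set_gripper(0.0,25)
print(m.current_time(),m.current_ee_pos(),m.current_force(),m.current_grip_width())
z=m.current_ee_pos()[2];zc=.247;t=0
for i in range(40):
    t=m.current_time()
    fz=m.current_force()[2]
    if fz<5: zc-=.0015
    elif fz>10: zc+=.001
    if i>5: a-=.05
    m.move_l([*C,zc],Rk(a),max_speed=.05)
    p=m.current_ee_pos()
    print(i,round(m.current_time()-t,2),round(a,3),round(zc,4),p,m.current_force(),round(m.current_ft_torque()[2],3))
    if p[2]<.232 or m.current_time()>25: break
```

```text
6.5167 [ 0.663 -0.105  0.247] [ 0.483 -1.671  1.896] 0.25834624600605177
0 0.25 0.572 0.2455 [ 0.663 -0.105  0.247] [-0.244 -1.306  8.863] 0.013
1 0.25 0.572 0.2455 [ 0.663 -0.105  0.247] [-0.557 -1.983  9.061] -0.006
2 0.25 0.572 0.2455 [ 0.663 -0.105  0.247] [ 0.516 -0.503  8.973] 0.025
3 0.25 0.572 0.2455 [ 0.663 -0.105  0.247] [ 0.785 -1.023  7.769] -0.024
4 0.25 0.572 0.2455 [ 0.663 -0.105  0.247] [ 0.071 -1.406  8.05 ] -0.027
5 0.25 0.572 0.2455 [ 0.663 -0.105  0.247] [ 0.068 -2.162  9.288] -0.022
6 0.25 0.522 0.2455 [ 0.663 -0.105  0.247] [ 1.329 -1.057  9.372] 0.021
7 0.25 0.472 0.2455 [ 0.663 -0.105  0.247] [ 0.007 -1.068  9.916] 0.019
8 0.25 0.422 0.2455 [ 0.663 -0.105  0.247] [-0.036 -1.066  9.46 ] 0.044
9 0.25 0.372 0.2455 [ 0.663 -0.105  0.247] [-0.114 -1.196  8.453] 0.1
10 0.25 0.322 0.2455 [ 0.663 -0.105  0.247] [-0.117 -1.715  9.423] 0.113
11 0.25 0.272 0.2455 [ 0.663 -0.105  0.247] [ 0.049 -1.435  9.471] 0.059
12 0.25 0.222 0.2455 [ 0.663 -0.105  0.247] [-0.123 -2.385  9.243] 0.079
13 0.25 0.172 0.2455 [ 0.663 -0.105  0.247] [-0.237 -1.588  9.637] 0.036
14 0.25 0.122
[... 1191 characters left out ...]
.663 -0.106  0.246] [ 1.324 -4.009  8.773] 0.129
31 0.25 -0.728 0.245 [ 0.663 -0.105  0.245] [ 1.708 -0.249 -0.141] -0.011
32 0.25 -0.778 0.2435 [ 0.662 -0.105  0.243] [ 2.22   0.137 -1.491] -0.023
33 0.25 -0.828 0.242 [ 0.662 -0.105  0.242] [ 2.027  0.141 -1.955] -0.017
34 0.25 -0.878 0.2405 [ 0.662 -0.105  0.24 ] [ 2.213  0.685 -1.829] 0.044
35 0.25 -0.928 0.239 [ 0.663 -0.105  0.239] [ 2.857  1.137 -1.611] 0.002
36 0.25 -0.978 0.2375 [ 0.663 -0.105  0.238] [5.262 2.534 0.82 ] 0.124
37 0.25 -1.028 0.236 [ 0.663 -0.105  0.237] [5.881 3.777 1.934] 0.111
38 0.25 -1.078 0.2345 [ 0.663 -0.105  0.235] [3.948 3.331 2.178] 0.095
39 0.25 -1.128 0.233 [ 0.663 -0.105  0.234] [5.668 3.872 2.297] 0.066
```

Run:
```python
from h import *
np.set_printoptions(precision=3,suppress=True)
a=-1.128;zc=.233
for i in range(10):
    zc-=.001; m.move_l([*C,zc],Rk(a),max_speed=.05)
    p=m.current_ee_pos();f=m.current_force();print(zc,p,f)
    if f[2]>7:break
print(m.current_time())
save('top','t1.png');r=m.look_for('top','dome_c');print(r[:2])
for x in r[:1]:
  d=np.array(x['at'])[:2]-C;print('ang',np.arctan2(d[1],d[0])-(np.pi/2+YAW))
im=cv2.imread('pics/t1.png');cv2.imwrite('pics/t1c.png',cv2.resize(im[115:255,225:365],(600,600)))
```

```text
0.232 [ 0.663 -0.105  0.233] [5.689 3.132 2.18 ]
0.231 [ 0.663 -0.105  0.232] [4.819 2.929 2.222]
0.23 [ 0.663 -0.105  0.231] [6.407 2.277 3.846]
0.229 [ 0.663 -0.105  0.23 ] [4.906 1.614 2.02 ]
0.228 [ 0.664 -0.105  0.229] [5.612 0.852 5.202]
0.227 [ 0.664 -0.106  0.229] [ 5.096 -0.377  9.712]
18.0167
[]
```

View pics/t1c.png

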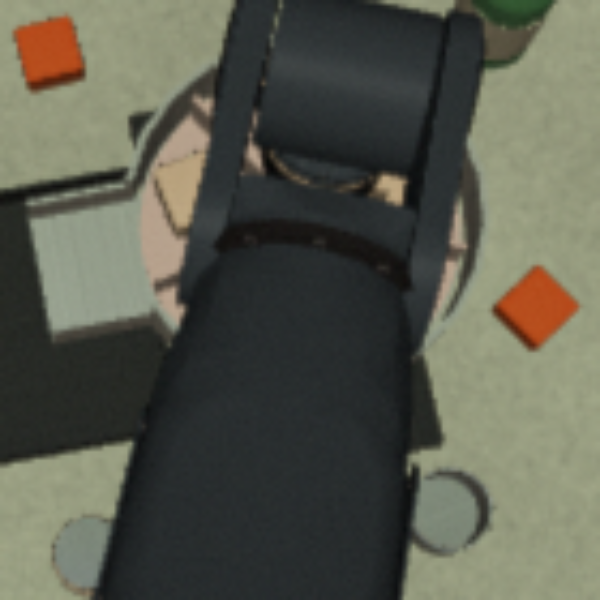

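The knob is fully down, since contact came at 18 mm lower. The square soap, now at (180,190), has moved about 0.4 rad clockwise. I'll turn on and check from the side camera.

Run:
```python
from h import *
np.set_printoptions(precision=3,suppress=True)
a=-1.128
for i in range(3):
    a-=.2; m.move_l([*C,.2285],Rk(a),max_speed=.03)
    print(a,m.current_ee_pos(),m.current_force(),m.current_ft_torque()[2],m.current_time())
save('side','s1.png')
for n in('dome_c','square_c'):
  for x in m.look_for('side',n)[:3]:
    d=np.array(x['at'])[:2]-C;print(n,x,'ang',np.arctan2(d[1],d[0])-(np.pi/2+YAW))
im=cv2.imread('pics/s1.png');cv2.imwrite('pics/s1c.png',cv2.resize(im[90:220,180:310],(600,600),interpolation=cv2.INTER_CUBIC))
```

```text
-1.3279999999999998 [ 0.663 -0.105  0.229] [ 4.472 -0.421  4.636] -0.029418701855908842 18.4667
-1.5279999999999998 [ 0.663 -0.105  0.229] [ 4.704 -0.72   4.128] -0.039244499191074186 18.8167
-1.7279999999999998 [ 0.663 -0.105  0.229] [5.015 0.039 5.253] -0.0479602157162973 19.1667
dome_c {'at': [0.6217, -0.0273, 0.2019], 'confidence': 0.81} ang 0.29352266742661826
square_c {'at': [0.3727, -0.1147, 0.032], 'confidence': 0.84} ang -4.868930112108222
square_c {'at': [0.71, -0.0443, 0.2051], 'confidence': 0.71} ang -0.8540017401000467
square_c {'at': [0.6225, -0.0283, 0.2022], 'confidence': 0.66} ang 0.29070903502098266
```

View pics/s1c.png

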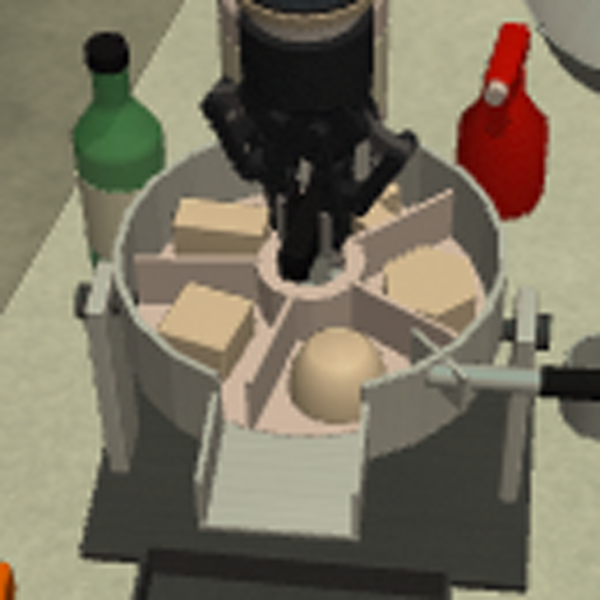

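The dome at crop (338,375) is just short of the spout, whose middle is near x 290. About 0.29 rad remains.

Run:
```python
from h import *
np.set_printoptions(precision=3,suppress=True)
a=-2.008
m.move_l([*C,.2285],Rk(a),max_speed=.03); m.dwell(.2)
print(m.current_ee_pos(),m.current_force(),m.current_ft_torque()[2])
p,dd=save('side','s2.png')
for x in m.look_for('side','dome_c')[:2]:
    d=np.array(x['at'])[:2]-C;print(x,'ang',np.arctan2(d[1],d[0])-(np.pi/2+YAW))
im=cv2.imread('pics/s2.png');cv2.imwrite('pics/s2c.png',cv2.resize(im[90:220,180:310],(600,600),interpolation=cv2.INTER_CUBIC))
```

```text
[ 0.663 -0.105  0.229] [6.106 0.279 4.795] -0.03768583542070759
{'at': [0.6431, -0.0166, 0.1993], 'confidence': 0.8} ang 0.026032326863826283
{'at': [0.4742, -0.4029, 0.1066], 'confidence': 0.71} ang -3.89527509055184
```

View pics/s2c.png

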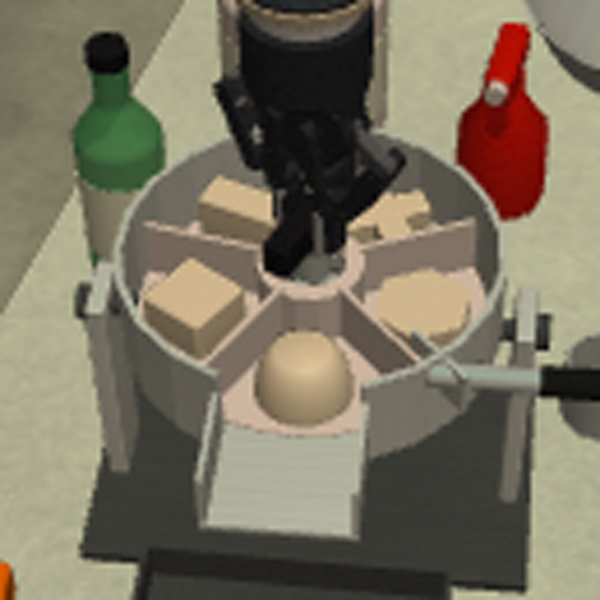

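The dome is centred at crop (303,385). I'll check the compartment walls' squareness numerically.

Run:
```python
from h import *
np.set_printoptions(precision=1,suppress=True)
def pr(ang,r=.11,z=.212):
    t=np.pi/2+YAW+ang;X=np.array([*(np.array([.6622,-.1045])+r*np.array([np.cos(t),np.sin(t)])),z]);return (proj('side',X)-[180,90])*600/130
for o in(-.06,-.03,0,.03,.06,.09): print(o,*[pr(o+k*1.2566+.6283) for k in(-2,-1,0,1)],'dome',pr(o,.076,.189))
print('chute end',pr(np.arctan2(.043,.185),np.hypot(.043,.185),.172),pr(-np.arctan2(.043,.185),np.hypot(.043,.185),.172))
```

```text
-0.06 [160.2 204.9] [180.2 347.5] [392.3 371.3] [480.7 238.1] dome [290.3 369.7]
-0.03 [157.6 208. ] [183.9 350.3] [397.2 369.4] [479.6 234.6] dome [294.  370.1]
0 [155.2 211.2] [187.8 353. ] [401.9 367.4] [478.3 231.1] dome [297.6 370.4]
0.03 [153.  214.4] [191.7 355.6] [406.6 365.3] [476.9 227.7] dome [301.3 370.6]
0.06 [150.8 217.6] [195.8 358.1] [411.1 363.1] [475.3 224.3] dome [305.  370.7]
0.09 [148.8 220.9] [200.  360.5] [415.5 360.7] [473.5 221. ] dome [308.7 370.8]
chute end [351.  532.5] [204.6 521.6]
```

```bash
cat >> h.py <<'E'
c,s=np.cos(YAW),np.sin(YAW);CR=np.array([.6625,-.1045])
def bar(t,dz=.008,x=-.19):
    y=.09*np.cos(t)+.05*np.sin(t);z=.16+.05*np.cos(t)-.09*np.sin(t)
    return np.array([CR[0]+c*x-s*y,CR[1]+s*x+c*y,z+dz])
E
python3 - <<'E'
from h import *
np.set_printoptions(precision=3,suppress=True)
m.move_l([*C,.2285],Rk(-2.073),max_speed=.02); m.dwell(.2)
m.set_gripper(.45); 
m.move_l([*C,.35],max_speed=.15)
m.set_gripper(0.0)
for f in(0,np.pi,-np.pi):
    q=m.inverse_kinematics(bar(0,.06),Rk(YAW+f));print(f,q,m.inverse_kinematics(bar(.8),Rk(YAW+f)))
    if q is not None: q5=f if 'q5' not in dir() else q5
m.move_ptp(bar(0,.06),Rk(YAW+q5))
print(m.current_time(),m.current_ee_pos(),m.current_force())
save('side','s3.png')
for n in('dome_c','knob_bar'):
  for x in m.look_for('side',n)[:2]:
    d=np.array(x['at'])[:2]-C;print(n,x,'ang',np.arctan2(d[1],d[0])-(np.pi/2+YAW))
im=cv2.imread('pics/s3.png');cv2.imwrite('pics/s3c.png',cv2.resize(im[90:220,180:310],(600,600),interpolation=cv2.INTER_CUBIC))
E
```

```text
0 [-0.214  0.146  1.819 -0.     1.176 -1.974] [-0.196  0.32   1.966 -0.     0.855 -1.957]
3.141592653589793 [-0.214  0.146  1.819 -0.     1.176  1.167] [-0.196  0.32   1.966 -0.     0.855  1.184]
-3.141592653589793 [-0.214  0.146  1.819 -0.     1.176  1.167] [-0.196  0.32   1.966 -0.     0.855  1.184]
24.15 [ 0.459 -0.052  0.27 ] [-0.304 -0.254  0.138]
dome_c {'at': [0.6433, -0.0202, 0.1998], 'confidence': 0.63} ang 0.03266094063636493
knob_bar {'at': [0.6602, -0.1001, 0.251], 'confidence': 0.82} ang 0.248859298963501
knob_bar {'at': [0.7262, -0.0599, 0.2023], 'confidence': 0.6} ang -1.1447172068643414
```

View pics/s3c.png

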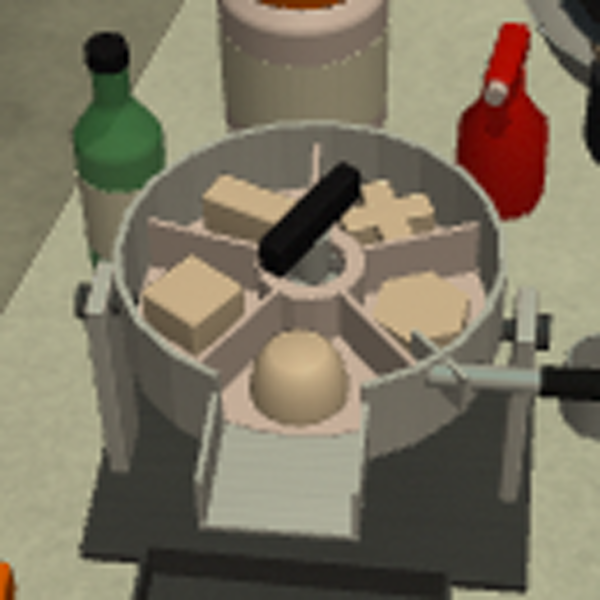

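The knob is seated, and the dome at (299,380) is centred on the spout with the walls nearly symmetric. Now I'll tip it.

Run:
```python
from h import *
np.set_printoptions(precision=3,suppress=True)
m.move_l(bar(0,.012),max_speed=.1)
for t in np.arange(0.05,.73,.07):
    m.move_l(bar(t,.006),max_speed=.06)
    print(round(t,2),m.current_ee_pos(),m.current_force())
m.dwell(.5);m.move_l(bar(.74,.006),max_speed=.04);m.dwell(.5)
print(m.current_time(),m.current_force())
save('side','s4.png')
for x in m.look_for('side','dome_c')[:3]: print(x)
im=cv2.imread('pics/s4.png');cv2.imwrite('pics/s4c.png',cv2.resize(im[90:290,180:380],(600,600),interpolation=cv2.INTER_CUBIC))
```

```text
0.05 [ 0.459 -0.05   0.212] [1.012 0.572 3.482]
0.12 [ 0.458 -0.047  0.205] [-1.817  0.748  4.937]
0.19 [ 0.457 -0.044  0.198] [-1.041  0.913  6.109]
0.26 [ 0.457 -0.042  0.192] [-1.786  1.647  5.836]
0.33 [ 0.457 -0.041  0.185] [-1.033  1.048  5.796]
0.4 [ 0.457 -0.04   0.178] [-0.057  1.208  6.37 ]
0.47 [ 0.457 -0.04   0.17 ] [-0.382  2.146  6.771]
0.54 [ 0.457 -0.039  0.163] [0.321 3.067 6.868]
0.61 [ 0.457 -0.04   0.156] [0.03  2.686 6.555]
0.68 [ 0.457 -0.041  0.149] [-0.824  2.523  6.65 ]
28.975 [0.648 4.588 8.36 ]
{'at': [0.6181, 0.1314, 0.0397], 'confidence': 0.66}
```

View pics/s4c.png

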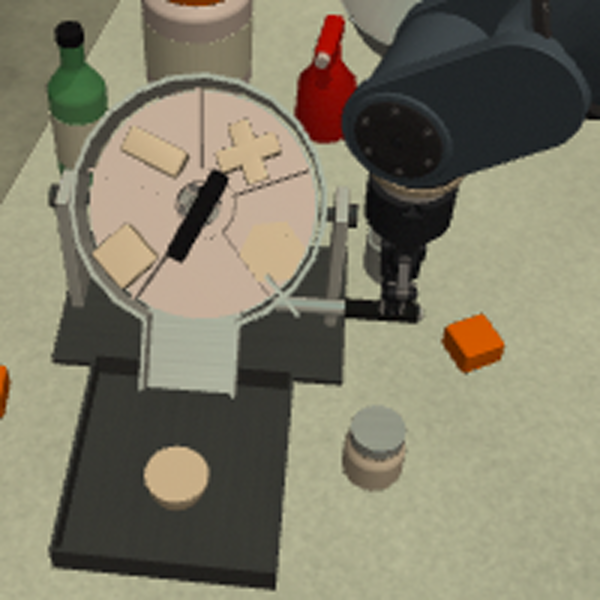

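The dome lies in the tray at (177,475), and the other four soaps are still in place. Now I'll ease the drum back to level.

Run:
```python
from h import *
np.set_printoptions(precision=3,suppress=True)
for t in np.arange(.69,-.01,-.06):
    m.move_l(bar(t,.006),max_speed=.04)
print(m.current_time(),m.current_force())
m.move_l(bar(0,.02),max_speed=.02);print(m.current_force())
m.move_l(bar(0,.12),max_speed=.1);m.dwell(.5)
print(m.current_time(),m.current_force())
save('side','s5.png')
for n in('dome_c','knob_bar'): print(m.look_for('side',n)[:2])
im=cv2.imread('pics/s5.png');cv2.imwrite('pics/s5c.png',cv2.resize(im[90:290,180:380],(600,600),interpolation=cv2.INTER_CUBIC))
```

```text
32.7417 [-0.012 -0.245  3.67 ]
[-0.754 -0.166 -0.875]
35.3833 [ 1.443  0.217 -0.527]
[{'at': [0.6165, 0.1323, 0.0402], 'confidence': 0.71}, {'at': [0.654, -0.0982, 0.2537], 'confidence': 0.38}]
[{'at': [0.6564, -0.0949, 0.2526], 'confidence': 0.72}]
```

View pics/s5c.png

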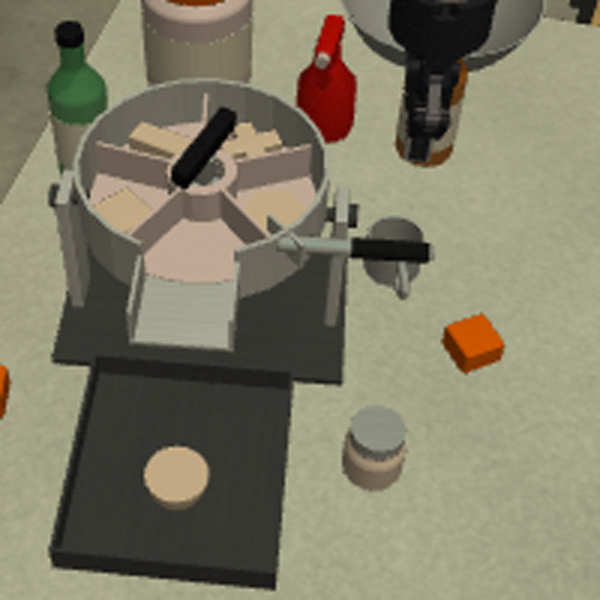

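The drum is level, the dome rests in the tray at (177,475), and the gripper is clear of everything.

```bash
python3 -c "
from bench import manip as m
print(m.sign_off())"
```

```text
the job is handed in; nothing more can be done
None
```

The job is handed in at about 35 s of the 72 s allowed: the knob is down in its slot, the domed soap is in the tray, the drum is back level after a slow return, and the other four soaps are still in the carousel; the hand-in call returned no verdict.

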